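Eject the spare blade cartridge and shut the mirror case gently

TASK

Press the red spring ejector in the open blue shaving case so that it pushes the black blade cartridge out into the case's white catch tray, without touching the cartridge itself, and let the ejector spring back. Then lower the mirror lid and leave it fully shut: support it on the way so that it does not slam, do not clamp or press hard on the case or its lid (the mirror is fragile), and leave the other toiletries where they stand.

Things in the scene. Friction and masses are not known exactly. Their poses are not given: they have to be found in the camera images.
- case: blue shaving case, fixed, 130 (x) x 170 (y) x 50 (z) mm. Origin: centre of its underside; z up; x from the front (tab side) to the hinge side; -y end points away from the robot. Top pocket x -53 to 30, y -40 to 75, floor z 12, holds the ejector; a 29 mm channel (centre x -15, floor z 26) leads from it to the -y end (y -85). Case, lid and ejector: never over 40 N from the fingers
- tray (a point): centre of the floor of the white catch tray fixed to the case's -y end, inside 68 (case x) x 66 (case y) mm, this floor 18 mm above the shelf, rim 12 mm higher; axes as the case's
- lid (a joint): lid angle (rad): 0 shut flat on the case, 1.57 upright, 1.85 leaning back on its open stop; starts 1.62 to 1.80. Blue plate 130 x 170 x 8 mm plus tab, 0.13 to 0.27 kg, hinge with friction: a light lid stays where it is left and must be pushed home, a heavy one falls once below about 1 rad and slams (slam: over 1.5 rad/s)
- lid_hinge (a point): middle of the lid's hinge line, which runs along case y, at case x +65, z 54 mm; it lies in the lid's middle plane. Axes as the case's: the lid, when shut, extends to case -x and it opens upward
- lid_tab (a point): middle of the outer edge of the lid's orange tab, 159 mm from the hinge line, in the lid's middle plane. Tab 44 wide (case y), 6 thick; it reaches 29 mm beyond the lid plate, so it overhangs the case's front wall when shut. Axes turn with the lid: x from tab to hinge, z out of the lid's outer face (up when shut)
- ejector (a joint): travel of the ejector (m): 0 at rest, 0.047 fully pressed, moving towards case -y against a return spring of 1 to 5.5 N
- ejector_pad (a point): middle of the top edge of the red ejector pad's pressing face (which looks to case +y), 47 mm above the shelf. Pad 40 wide (case x), 10 thick, 34 tall; press it towards case -y with the closed fingers from behind, below its top edge
- cartridge: loose black blade cartridge 25 x 40 x 13 mm (case x, y, z), about 25 g, lying in the channel in front of the ejector nose, long side along the channel. Origin: centre of its underside
- aerosol: silver aerosol can with white lid, bystander, 52 mm dia x 170; origin: centre of its base
- aftershave: brown glass aftershave bottle, bystander, 60 mm dia x 120; origin: centre of its base
- cup: steel cup with tweezers, bystander, 68 mm dia x 95 (tweezers to 135); origin: centre of its base
- cream_jar: blue cream jar, bystander, 64 mm dia x 50; origin: centre of its base
- soap: round green soap, bystander, 76 mm dia x 22; origin: centre of its underside
- comb: orange comb lying flat, bystander, 160 x 30 x 5 mm; origin: centre of its underside

How it is judged (in metres and radians):
On the way:
1. the cartridge has been ejected into the catch tray and the ejector has sprung back, the lid still open (z of cartridge in the frame of tray below 0.016 m and horizontal distance between cartridge and tray below 0.035 m and value of joint ejector below 0.006 m and value of joint lid above 1.2 rad), for 0.2 s.
At the end, for the whole second after the job is handed in: the lid is shut to within 0.03 rad (5 mm at the tab), the ejector is back within 6 mm of rest, and the cartridge lies at rest in the catch tray (its centre within 35 mm of the tray's centre and its underside's centre less than 16 mm above the tray floor) (value of joint lid below 0.03 rad and value of joint ejector below 0.006 m and z of cartridge in the frame of tray between -0.005 and 0.016 m and horizontal distance between cartridge and tray below 0.035 m and linear speed of cartridge below 0.02 m/s); the robot touches nothing.
It fails at once if the lid slams: it comes down faster than 1.5 rad/s in the last 0.5 rad (value of joint lid below 0.5 rad and velocity of joint lid below -1.5 rad/s).
It fails at once if the fingers clamp or press any part of the case, lid or ejector with more than 40 N (contact force between the fingers and case above 40 N).
It fails at once if the fingers touch the cartridge (contact force between the fingers and cartridge above 0.5 N).
It fails at once if a bystander is moved more than 30 mm (distance of any of aerosol, aftershave, cup, cream_jar, soap, comb from where it was at the start of the episode above 0.03 m).
It also fails if it takes over 67 s, if anything falls off the work surface, if the arm or the gripper's body presses on something with over 40 N, if the wrist force passes 120 N, or if a joint passes its speed limit or range.

ROBOT

A 7-joint arm with a two-finger parallel gripper is mounted at the origin on the work surface. World frame = base frame: x ahead of the robot, y to its left, z up, the work surface at z = 0. Lengths are in mm, angles in rad, forces in N, time in s.
With the tool pointing down it reaches from about 425 to 825 mm from the base axis. Payload 3.6 kg.
Tool frame: the origin (TCP) lies midway between the tips of the shut fingers; the grasp point (between the pads) lies 19 mm behind it; z points along the fingers, y is the line along which they close (so a half turn about z gives the same grasp; the last joint's range is limited). The gripper opens to 85 mm and grips with 20 to 120 N. Pads are 22 mm wide; open, the fingers measure 114 mm over their backs; the gripper's body (76 mm by 85 mm) begins 54 mm behind the grasp point. The pads swing forward as they close: fully open they stand 13 mm farther back than shut.
Start: joints at [-1.335, 0.615, -0.013, 1.423, 0.008, 1.103, -0.04], TCP at [168.2, 627.831, 231.297] pointing down, gripper open.
Joint ranges: [-3.12, 3.12], [-0.3, 2.06], [-1.34, 1.32], [0.26, 2.42], [-1.36, 4.5], [0.01, 1.98], [-2.84, 2.84]. Speed limits (rad/s): [2.79, 2.79, 3.14, 3.14, 3.14, 3.14, 3.14].

INTERFACE

Orientations are given as a unit quaternion [x, y, z, w].
In Python, from station import * gives the robot as it stands.
- The arm moves only by the tool carry_out, never from a script. Its argument "motion" is one flat list of numbers, 5 for each row, row after row: the shift along the world's x, y, z in cm, then the turn about the world's z in degrees, then the opening, from 0 (shut) to 1 (fully open). In form: [x, y, z, spin, claw, x, y, z, spin, claw, ...]. A call has 1 to 12 rows; each row is the pose to reach, as a shift and turn from the pose commanded when the call began; what a row does not reach only later rows make up. A row lasts 1/8 s, in which the tool goes at most 62.5 mm and 10.7 degrees, less where a joint would pass 70% of its speed; a pose out of reach is approached as far as the arm can. A call with a gripper value outside its range is refused whole. The fingers move at their own pace and stop on an object; "grip_force" is the grip in N (left out, the last holds). Time passes only in rows, so rows that repeat a pose let the fingers close. It gives the time, the measured TCP pose, the force, the opening and the grip force at its end, in the units of the state.
- get_obs(): the state, without advancing time (a new reading comes with each control period).
- grab_frame(name): name is "scene" or "top" or "wrist"; returns the picture (480x640x3 uint8, red, green, blue); there is no depth.
- get_calibration(name): a dict with "fx", "fy", "cx", "cy" (pixels), "distortion" ([k1, k2, p1, p2, k3] as OpenCV has them; the pictures are not rectified), "R" (3x3) and "t" (3): a world point X has camera coordinates R X + t. Camera axes: x right, y down, z forward; pixel columns grow to the right and rows downward; lengths in mm; the calibration is good to about 2 mm. A picture is of the moment at which its call begins: read the wrist's pose just before it. get_calibration takes no time and is no camera call; for the wrist camera it gives the pose at the moment of the call.
- sign_off(): hands the job in; it is judged then, once.
Trained networks look in the newest picture that a camera, given by its name, has taken for a name from the list of things; names that differ only in an ending like _2 or _b are one class to them, and where a whole thing is asked for, a point or a joint stands for the part that bears it (a point fixed in the world has none). Each returns a list of dicts, best first, with "confidence" (0 to 1); they miss things now and then, are a little off and sometimes report something else, mostly with a low value. They report only what shows in the picture. A call takes as long as a camera call.
- regions_of(camera, target): "pixels" (480x640 bool, what is visible of it) and "at" ([column, row] in pixels, amid what is visible of it).
The state is a dict: "t": time; "qpos": joint angles; "qd": joint speeds; "effort": joint torques, N m; "tcp_pos": TCP position; "ee_rot": TCP orientation; "wrist_force": force on the tool from outside, world axes, zero at the start; "torque": the same for the moment, N m; "opening": finger opening in mm; "finger_force": force on a finger pad.
Only numpy, scipy, OpenCV 4.12 (cv2) and the standard library are available. Lean on these libraries where they do the work, as an engineer would, in place of code of your own. Each camera call takes 0.05 s, during which the arm holds its last target. There are 200 camera calls.

## Working session

There is one attempt and no reset: what is moved stays moved. The work goes in short steps, Python scripts to look and compute and a tool call to move; the robot and the scene stay as the last step left them, time stands still between calls to the robot, and variables do not carry over. Pictures are saved under pics/ and viewed, at most 10 in all, crops included, and the job is handed in when it is done.

Besides the shell and the picture viewer there is one more tool, called after "Call:" as a command line: name --argument value ..., lists and objects as JSON in quotes. carry_out: Moves the arm, as the interface text tells. Its arguments: {"type":"object","properties":{"motion":{"type":"array"},"grip_force":{"type":"number"}},"required":["motion"]}

```bash
mkdir -p pics
cat > h.py <<'E'
from station import *
import numpy as np, cv2
def K(c): return np.array([[c['fx'],0,c['cx']],[0,c['fy'],c['cy']],[0,0,1.]])
def ray(c,p):
    u=cv2.undistortPoints(np.array([[p]],float),K(c),np.array(c['distortion'],float))[0,0]
    R=np.array(c['R']);t=np.array(c['t']).ravel()
    d=R.T@np.array([u[0],u[1],1]);return -R.T@t,d/np.linalg.norm(d)
def atz(c,p,z):
    o,d=ray(c,p);return o+d*(z-o[2])/d[2]
def proj(c,X):
    R=np.array(c['R'],float);t=np.array(c['t'],float).ravel()
    return cv2.projectPoints(np.array(X,float).reshape(-1,3),cv2.Rodrigues(R)[0],t,K(c),np.array(c['distortion'],float))[0].reshape(-1,2)
def tri(cs,ps):
    A=np.zeros((3,3));b=np.zeros(3)
    for c,p in zip(cs,ps):
        o,d=ray(c,p);M=np.eye(3)-np.outer(d,d);A+=M;b+=M@o
    return np.linalg.solve(A,b)
def save(n,im): cv2.imwrite('pics/'+n,im[:,:,::-1])
E
python3 - <<'E'
from h import *
print(get_obs())
cs={}
for n in ('top','scene'):
    im=grab_frame(n);save(n+'0.png',im);c=cs[n]=get_calibration(n)
    o=-np.array(c['R']).T@np.array(c['t']).ravel();print(n,o.round())
    for t in ('case','lid','lid_tab','ejector_pad','cartridge','tray','aerosol','aftershave','cup','cream_jar','soap','comb'):
        try:
            r=regions_of(n,t)
            for q in r[:2]: print(t,round(q['confidence'],2),np.round(q['at']),q['pixels'].sum(),atz(c,q['at'],40).round())
        except Exception as e: print(t,e)
E
```

```text
{'t': 0.0, 'qpos': array([-1.33546779,  0.61593265, -0.0126513 ,  1.42494046,  0.00804672,
        1.10339871, -0.04042349]), 'qd': array([ 4.69058220e-06,  1.50038296e-04, -1.25132337e-03,  2.96764634e-03,
        9.90786051e-04, -2.45796498e-03,  7.24830594e-04]), 'effort': array([ 6.47696561e-05, -4.69222534e+01,  2.59249527e-01, -1.71032488e+01,
        9.95845359e-03,  9.54465562e-03,  4.57218903e-07]), 'tcp_pos': array([168.00678469, 627.09954526, 230.11555311]), 'ee_rot': array([ 1.30516831e-01,  9.91445221e-01, -1.30247303e-03, -1.85774697e-04]), 'wrist_force': array([-0.85275764, -0.93084948, -0.10998304]), 'torque': array([-0.02896707, -0.00674915,  0.00934084]), 'finger_force': 0.0, 'opening': 85.5865108762242}
top [ 386.  -33. 1259.]
case 0.94 [277. 259.] 7091 [538.  67.  40.]
case 0.71 [289. 261.] 374 [536.  40.  40.]
lid 0.96 [246. 263.] 1330 [530. 133.  40.]
lid 0.38 [454. 198.] 741 [ 681. -318.   40.]
lid_tab 0.62 [246. 259.] 1424 [538. 134.  40.]
ejector_pad 0.73 [538. 265.] 954 [ 535. -497.   40.]
ejector_pad 0.59 [291. 263.] 392 [530.  37.  40.]
cartridge 0.71 [292
[... 559 characters left out ...]
ctor_pad 0.62 [338. 255.] 280 [525.  37.  40.]
ejector_pad 0.35 [372. 235.] 522 [423. 102.  40.]
cartridge 0.72 [337. 257.] 278 [532.  37.  40.]
cartridge 0.55 [332. 276.] 161 [601.  41.  40.]
tray 0.67 [342. 266.] 4417 [561.  55.  40.]
aerosol 0.6 [519. 265.] 1704 [444. 462.  40.]
aftershave 0.73 [137. 223.] 901 [ 537. -489.   40.]
aftershave 0.48 [480. 250.] 328 [414. 369.  40.]
cup 0.82 [189. 190.] 905 [ 360. -428.   40.]
cream_jar 0.87 [172. 280.] 778 [ 710. -303.   40.]
cream_jar 0.58 [334. 277.] 154 [603.  47.  40.]
soap 0.73 [446. 333.] 853 [708. 307.  40.]
soap 0.46 [340. 270.] 4502 [573.  55.  40.]
comb 0.93 [474. 246.] 433 [401. 357.  40.]
comb 0.62 [448. 336.] 869 [714. 312.  40.]
```

Run:
```python
import cv2
a=cv2.imread('pics/top0.png');b=cv2.imread('pics/scene0.png')
A=cv2.resize(a[170:350,200:360],None,fx=3.3,fy=3.3,interpolation=2)[:594,:400+128]
cv2.imwrite('pics/topc.png',cv2.resize(a[180:330,200:350],(600,600),interpolation=2))
cv2.imwrite('pics/scenec.png',cv2.resize(b[190:340,250:450],(800,600),interpolation=2))
```

```text
(no output)
```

View pics/topc.png

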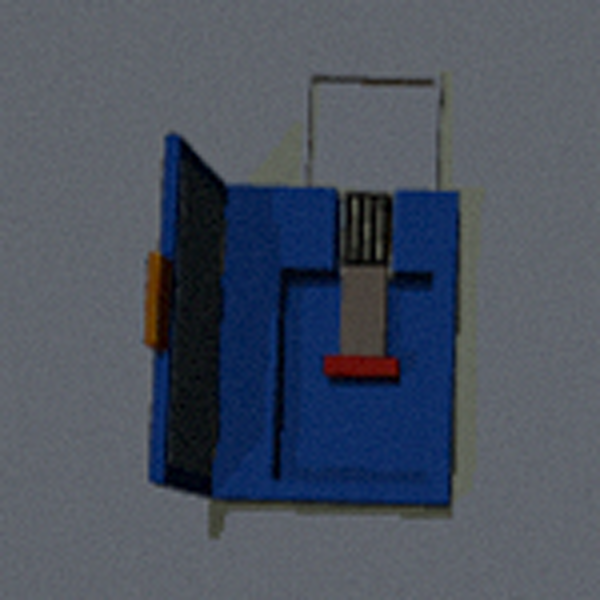

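View pics/scenec.png

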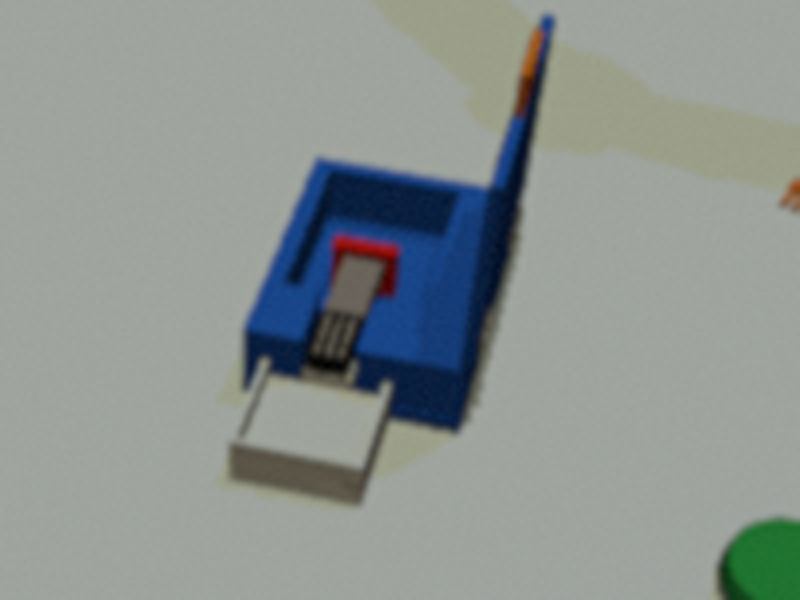

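View pics/scene0.png

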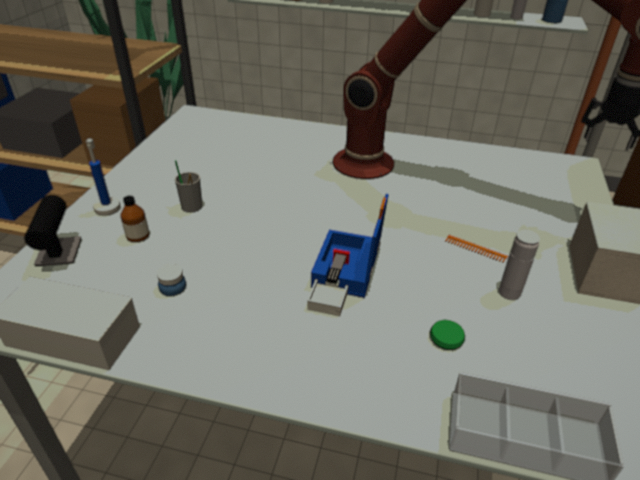

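```bash
cat > fit.py <<'E'
from h import *
from scipy.optimize import least_squares
ct,csn=get_calibration('top'),get_calibration('scene')
T=lambda x,y:(200+x/4,180+y/4); S=lambda x,y:(250+x/4,190+y/4)
obs=[(ct,T(458,190),(-65,-85,50)),(ct,T(450,502),(-65,85,50)),(ct,T(398,357),(5,-0,47)) ,
(csn,S(318,160),(-65,85,50)),(csn,S(248,328),(-65,-85,50)),(csn,S(465,370),(65,-85,50)),(csn,S(458,430),(65,-85,0)),(csn,S(246,388),(-65,-85,0))]
obs.pop(2)
def W(p,X):
    c,s=np.cos(p[2]),np.sin(p[2]);X=np.array(X,float)
    return np.array([c*X[0]-s*X[1]+p[0],s*X[0]+c*X[1]+p[1],X[2]])
def f(p): return np.concatenate([proj(c,W(p,X))[0]-q for c,q,X in obs])
r=least_squares(f,[535,75,1.57],x_scale=[10,10,.1],loss='soft_l1');p=r.x
def toc(X,p=p):
    c,s=np.cos(p[2]),np.sin(p[2]);d=np.array(X)-[p[0],p[1],0]
    return np.array([c*d[0]+s*d[1],-s*d[0]+c*d[1],d[2]])
if __name__=='__main__':
    print(p,np.degrees(p[2]),f(p).reshape(-1,2).round(1))
    for n,q,z in (('padR_front',T(398,357),47),('padL_front',T(323,357),47),('pad back top?',T(362,378),47),('cart tl',T(345,193),39),('cart br',T(390,265),39),('cart',T(367,229),39)):
        print(n,atz(ct,q,z).round(),toc(atz(ct,q,z)).round(1))
    for n,q,z in (('pad scene L',S(334,237),47),('pad scene R',S(399,246),47)): print(n,toc(atz(csn,q,z)).round(1))
    # tab: top outer edge mid; solve lid angle from each view
    for a in np.arange(1.55,1.86,.05):
        c,s=np.cos(a),np.sin(a)
        g=lambda r,y,h=0:W(p,(65-r*c+h*s,y,54+r*s+h*c))
        print(round(a,2),((proj(ct,[g(159,-22),g(159,22),g(130,-85),g(130,85)])-[200,180])*4).round().tolist(),((proj(csn,[g(159,-22),g(159,22),g(130,-85),g(130,85)])-[250,190])*4).round().tolist())
E
python3 fit.py
```

```text
[524.28016979  57.93055473   1.56562053] 89.70344873567322 [[-2.8 -0.4]
 [-2.8 -0. ]
 [-1.1 -1.8]
 [-1.6 -0.7]
 [ 0.1 -0.7]
 [ 0.3  0.3]
 [-1.2  0.3]]
padR_front [517.  17.  47.] [-41.    7.4  47. ]
padL_front [516.  57.  47.] [-0.5  8.4 47. ]
pad back top? [505.  36.  47.] [-21.9  19.3  47. ]
cart tl [607.  49.  39.] [ -9.  -83.2  39. ]
cart br [568.  23.  39.] [-34.8 -43.9  39. ]
cart [588.  36.  39.] [-21.7 -63.5  39. ]
pad scene L [-33.6  10.4  47. ]
pad scene R [ 6.1 12.8 47. ]
1.55 [[167.0, 251.0], [163.0, 345.0], [180.0, 132.0], [165.0, 483.0]] [[503.0, 65.0], [516.0, 21.0], [478.0, 177.0], [531.0, 5.0]]
1.6 [[150.0, 251.0], [146.0, 344.0], [166.0, 132.0], [151.0, 483.0]] [[517.0, 67.0], [531.0, 23.0], [491.0, 179.0], [542.0, 7.0]]
1.65 [[133.0, 251.0], [129.0, 344.0], [153.0, 132.0], [138.0, 483.0]] [[532.0, 70.0], [545.0, 26.0], [503.0, 182.0], [553.0, 9.0]]
1.7 [[117.0, 251.0], [113.0, 344.0], [140.0, 132.0], [124.0, 482.0]] [[547.0, 74.0], [559.0, 30.0], [515.0, 185.0], [564.0, 12.0]]
1.75 [[101.0, 251.0], [96.0, 344.0], [127.0, 132.0], [111.0, 482.0]] [[561.0, 78.0], [573.0, 34.0], [527.0, 189.0], [575.0, 15.0]]
1.8 [[85.0, 251.0], [80.0, 344.0], [114.0, 132.0], [98.0, 482.0]] [[575.0, 83.0], [587.0, 38.0], [539.0, 193.0], [586.0, 19.0]]
1.85 [[69.0, 251.0], [64.0, 344.0], [102.0, 133.0], [86.0, 482.0]] [[589.0, 88.0], [600.0, 44.0], [551.0, 197.0], [596.0, 23.0]]
```

Call:
carry_out --motion '[0,0,6,0,0,3,-5,10,3,0,6,-10,10,6,0,9,-16,10,9,0,12,-22,10,12,0,15,-28,10,15,0,18,-34,10,15,0,21,-40,10,15,0,25,-46,10,15,0,28,-52,10,15,0,31,-57,10,15,0,31,-58.6,10,15,0]'

```text
t: 2.8
tcp_pos: [479.4, 39.3, 331.6]
ee_rot: [0.001, 1.0, -0.0, 0.001]
wrist_force: [0.1, -0.7, 0.2]
opening: 0.2
finger_force: 0.0
```

Run:
```python
from h import *
o=get_obs();print(o['t'],o['tcp_pos'],o['ee_rot'],o['wrist_force'],o['opening'])
c=get_calibration('wrist');im=grab_frame('wrist');save('w1.png',im)
print(np.array(c['R']).round(3).tolist(),(-np.array(c['R']).T@np.array(c['t']).ravel()).round())
```

```text
2.8 [479.35280128  39.32076879 331.59688427] [ 8.31971745e-04  9.99999416e-01 -1.92517022e-04  6.62716527e-04] [ 0.10267989 -0.7437008   0.19320881] 0.20778885207488476
[[0.001, 1.0, 0.001], [0.955, -0.001, 0.298], [0.298, 0.001, -0.955]] [402.  39. 475.]
```

View pics/w1.png

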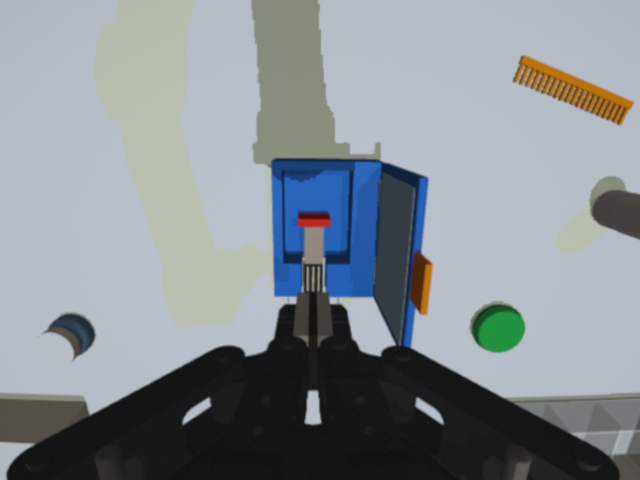

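Run:
```python
from h import *
c=get_calibration('wrist')
for n,p,z in (('front,+y',(273,160),50),('hinge,+y',(380,162),50),('front,-y',(275,296),50),('pad L back',(299,213.5),47),('pad R back',(330,213.5),47),('pad front mid',(314,220),47),('cart L',(304,270),39),('cart R',(325,270),39),('pocketL',(284,200),50),('pocketR',(352,200),50)):
    print(n,atz(c,p,z).round(1))
# lid tab
im=cv2.imread('pics/w1.png');hsv=cv2.cvtColor(im,cv2.COLOR_BGR2HSV)
m=((hsv[...,2]>120)&(hsv[...,1]>150)&((hsv[...,0]<5)|(hsv[...,0]>172)));m[:, :280]=0;m[:,345:]=0
ys,xs=np.where(m);print(xs.min(),xs.max(),ys.min(),ys.max())
hx=lambda a,r,x,h=0:(x,y0-r*np.cos(a)+h*np.sin(a),54+r*np.sin(a)+h*np.cos(a))
for y0 in (117,121):
  for a in (1.6,1.65,1.7,1.75,1.8): print(y0,a,proj(c,[hx(a,159,x) for x in (504,548)]+[hx(a,130,x) for x in (441,611)]).round().tolist())
```

```text
front,+y [437.5 -15.7  50. ]
hinge,+y [441.2 106.9  50. ]
front,-y [608.6 -20.8  50. ]
pad L back [501.3  12.5  47. ]
pad R back [501.7  49.8  47. ]
pad front mid [509.5  30.4  47. ]
cart L [577.5  16.8  39. ]
cart R [577.8  43.8  39. ]
pocketL [484.1  -4.7  50. ]
pocketR [485.   75.6  50. ]
298 329 219 226
117 1.6 [[432.0, 264.0], [427.0, 315.0], [426.0, 177.0], [411.0, 359.0]]
117 1.65 [[442.0, 263.0], [437.0, 314.0], [434.0, 177.0], [418.0, 359.0]]
117 1.7 [[452.0, 263.0], [446.0, 314.0], [442.0, 176.0], [425.0, 359.0]]
117 1.75 [[461.0, 262.0], [455.0, 313.0], [450.0, 176.0], [431.0, 358.0]]
117 1.8 [[470.0, 261.0], [464.0, 312.0], [457.0, 176.0], [437.0, 357.0]]
121 1.6 [[437.0, 264.0], [432.0, 315.0], [431.0, 177.0], [416.0, 359.0]]
121 1.65 [[447.0, 263.0], [442.0, 314.0], [439.0, 177.0], [422.0, 359.0]]
121 1.7 [[457.0, 263.0], [451.0, 314.0], [447.0, 176.0], [429.0, 359.0]]
121 1.75 [[466.0, 262.0], [460.0, 313.0], [454.0, 176.0], [435.0, 358.0]]
121 1.8 [[475.0, 261.0], [468.0, 312.0], [462.0, 176.0], [442.0, 357.0]]
```

```bash
python3 - <<'E'
from h import *
c=get_calibration('wrist');print(c['cx'],c['cy'],c['fx'],c['distortion'])
o=get_obs()['tcp_pos'];print(proj(c,[o,o+[0,11,0],o-[0,11,0],o-[11,0,0]]).round(1))
E
python3 -c "
import cv2;a=cv2.imread('pics/w1.png');cv2.imwrite('pics/w1c.png',cv2.resize(a[140:380,230:470],(600,600),interpolation=2))"
```

```text
312.5878177534063 242.29920916611562 364.27907977083225 [-0.0445934  0.         0.         0.         0.       ]
[[313.  313.1]
 [338.1 312.9]
 [288.1 313.3]
 [312.7 290.3]]
```

View pics/w1c.png

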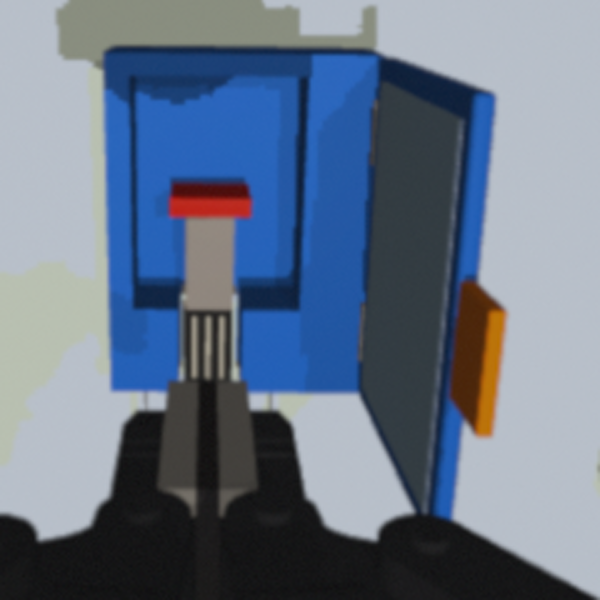

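Run:
```python
from h import *
for n in ('wrist','top','scene'):
    c=get_calibration(n);R=np.array(c['R']);
    q=proj(c,[[500,40,47]])[0];print(n,q,atz(c,q,47),R@R.T-np.eye(3)>1e-6)
    print(c['distortion'],ray(c,q), cv2.undistortPoints(np.array([[q]],float),K(c),np.array(c['distortion'],float)), R@[500,40,47]+np.array(c['t']).ravel(),c['fy'])
```

```text
wrist [321.87454324 212.1834342 ] [500.  40.  47.] [[False False False]
 [False False False]
 [False False False]]
[-0.0445934  0.         0.         0.         0.       ] (array([403.30589903,  32.32275968, 474.95493947]), array([ 0.22035534,  0.0174956 , -0.97526275])) [[[ 0.02550195 -0.08269988]]] [ 11.14883703 -36.15438702 437.17580346] 364.27907977083225
top [288.65619575 276.72711507] [500.  40.  47.] [[False False False]
 [False False False]
 [False False False]]
[0.04328874 0.         0.         0.         0.        ] (array([ 386.28186276,  -32.97714335, 1258.84896631]), array([ 0.09326062,  0.0598488 , -0.99384132])) [[[-0.05340221  0.04004426]]] [ -64.97186658   48.71990618 1216.65131514] 564.2177045386454
scene [341.02488977 246.90070707] [500.  40.  47.] [[False False False]
 [False False False]
 [False False False]]
[0.00696976 0.         0.         0.         0.        ] (array([1472.88801414,  223.67199939,  848.17197563]), array([-0.76387265, -0.14421189, -0.6290481 ])) [[[0.03348942 0.01443457]]] [  42.62465402   18.37202524 1272.77988416] 523.2180752408929
```

Run:
```python
from h import *
for i in range(3):
    o=get_obs();c=get_calibration('wrist');print(o['t'],o['tcp_pos'].round(1),o['qd'].round(3),ray(c,(313,240))[0].round(1))
    im=grab_frame('wrist')
save('w2.png',im);o=get_obs();print(o['tcp_pos'])
c0=c
for z,p in ((47,(298,219)),(47,(329.5,219)),(50,(273,160)),(50,(380,162)),(50,(275,296))): pass
hsv=cv2.cvtColor(im,cv2.COLOR_RGB2HSV)
m=((hsv[...,2]>150)&(hsv[...,1]>150)&((hsv[...,0]<5)|(hsv[...,0]>172)));m[:, :280]=0;m[:,345:]=0
ys,xs=np.where(m);print(xs.min(),xs.max(),ys.min(),ys.max())
print(atz(c,(xs.min()-.5,ys.min()-.5),47),atz(c,(xs.max()+.5,ys.min()-.5),47))
```

```text
2.85 [481.   30.8 331.7] [-0.047 -0.024 -0.016  0.032  0.017  0.01  -0.168] [403.3  32.3 475. ]
2.9 [479.7  34.5 331.5] [-0.064 -0.014 -0.105  0.023 -0.053  0.011 -0.054] [402.3  35.5 475. ]
2.95 [478.8  38.5 331.4] [-0.052 -0.007 -0.08   0.014 -0.028  0.003 -0.011] [401.6  38.7 474.9]
[478.24485687  41.16467781 331.32553946]
299 330 220 226
[505.75568771  21.30898018  47.        ] [506.01454004  59.93181041  47.        ]
```

Call:
carry_out --motion '[0.2,-0.1,-5,0,0,0.2,-0.1,-10,0,0,0.2,-0.1,-15,0,0,0.2,-0.1,-20,0,0,0.2,-0.1,-24,0,0,0.2,-0.1,-27,0,0,0.2,-0.1,-29,0,0,0.2,-0.1,-30,0,0,0.2,-0.1,-30.4,0,0,0.2,-0.1,-30.5,0,0]'

```text
t: 4.25
tcp_pos: [480.6, 41.4, 26.8]
ee_rot: [-0.0, 1.0, 0.0, 0.001]
wrist_force: [0.1, 0.9, 0.1]
opening: 0.0
finger_force: 0.0
```

Run:
```python
from h import *
o=get_obs();print(o['t'],o['tcp_pos'].round(1),o['wrist_force'].round(2),o['qd'].round(3))
im=grab_frame('scene');save('s2.png',cv2.resize(im[190:340,250:450],(800,600),interpolation=2))
```

```text
4.25 [480.6  41.4  26.8] [0.14 0.86 0.14] [ 0.008  0.006 -0.     0.002 -0.001 -0.017  0.003]
```

View pics/s2.png

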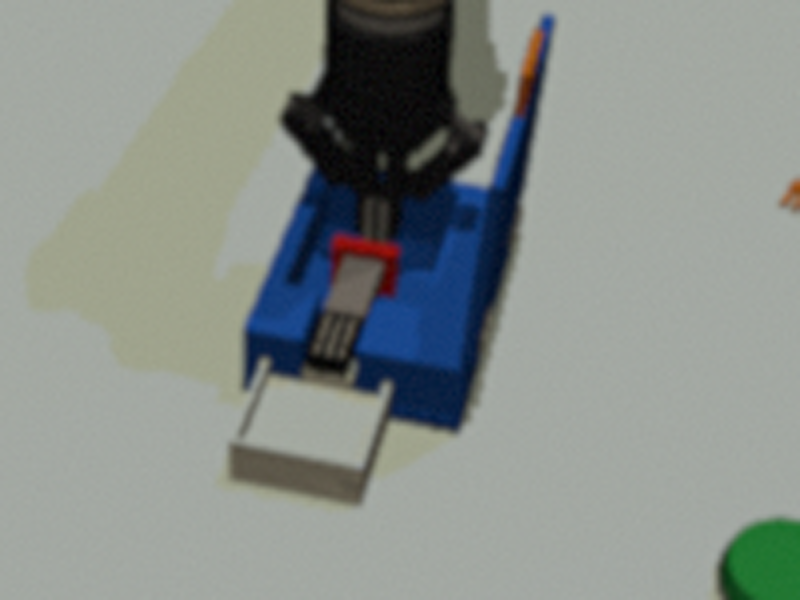

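Call:
carry_out --motion '[1,0,0,0,0,2,0,0,0,0,3,0,0,0,0,4,0,0,0,0,4.8,0,0,0,0,5.3,0,0,0,0,5.6,0,0,0,0]'

```text
t: 5.18
tcp_pos: [535.6, 40.4, 26.1]
ee_rot: [0.0, 1.0, -0.0, -0.001]
wrist_force: [-4.6, -0.5, 3.5]
opening: -0.0
finger_force: 2.4
```

Run:
```python
from h import *
o=get_obs();print(o['t'],o['tcp_pos'].round(1),o['wrist_force'].round(2))
im=grab_frame('scene');save('s3.png',cv2.resize(im[190:340,250:450],(800,600),interpolation=2))
```

```text
5.175 [535.6  40.4  26.1] [-4.58 -0.51  3.5 ]
```

View pics/s3.png

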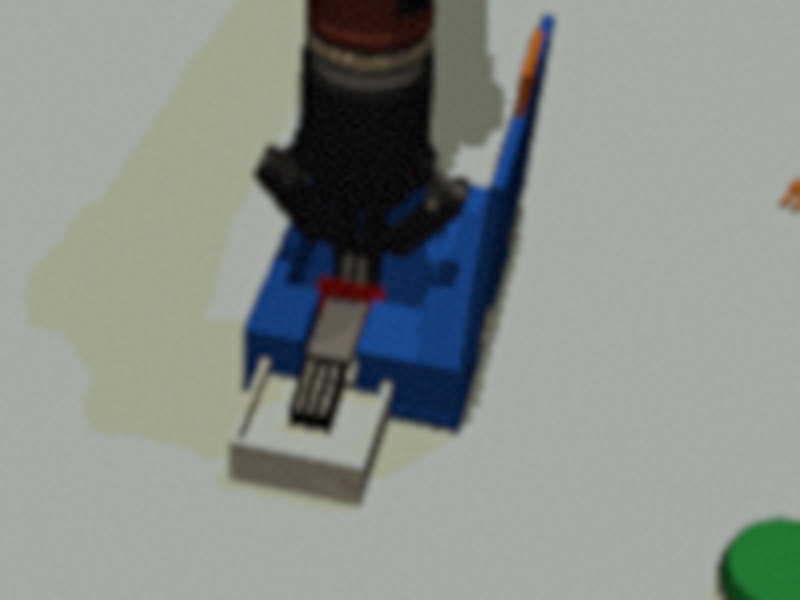

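Call:
carry_out --motion '[0.3,0,0,0,0,0.6,0,0,0,0,0.8,0,0,0,0,0.8,0,0,0,0]'

```text
t: 5.72
tcp_pos: [543.0, 40.4, 26.1]
ee_rot: [0.0, 1.0, -0.0, -0.001]
wrist_force: [-6.4, -1.4, 3.3]
opening: 0.1
finger_force: 2.7
```

```bash
cat > cart.py <<'E'
from h import *
o=get_obs();print(o['t'],o['tcp_pos'].round(1),o['wrist_force'].round(2))
for n in ('top','scene'):
    grab_frame(n);c=get_calibration(n)
    for q in regions_of(n,'cartridge')[:2]: print(n,round(q['confidence'],2),np.round(q['at']),q['pixels'].sum(),atz(c,q['at'],28).round())
E
python3 cart.py
```

```text
5.725 [543.   40.4  26.1] [-6.35 -1.41  3.34]
scene 0.74 [327. 291.] 188 [639.  39.  28.]
```

Call:
carry_out --motion '[0.2,0,0,0,0,0.3,0,0,0,0,0.3,0,0,0,0]'

```text
t: 6.3
tcp_pos: [543.1, 40.4, 26.0]
ee_rot: [0.0, 1.0, -0.0, -0.004]
wrist_force: [-9.0, -1.1, 8.5]
opening: -0.2
finger_force: 4.8
```

```bash
python3 cart.py
python3 - <<'E'
from h import *
im=grab_frame('scene');save('s4.png',cv2.resize(im[240:320,290:390],(800,600),interpolation=2))
E
```

```text
6.3 [543.1  40.4  26. ] [-9.05 -1.13  8.55]
scene 0.73 [328. 291.] 184 [638.  41.  28.]
```

View pics/s4.png

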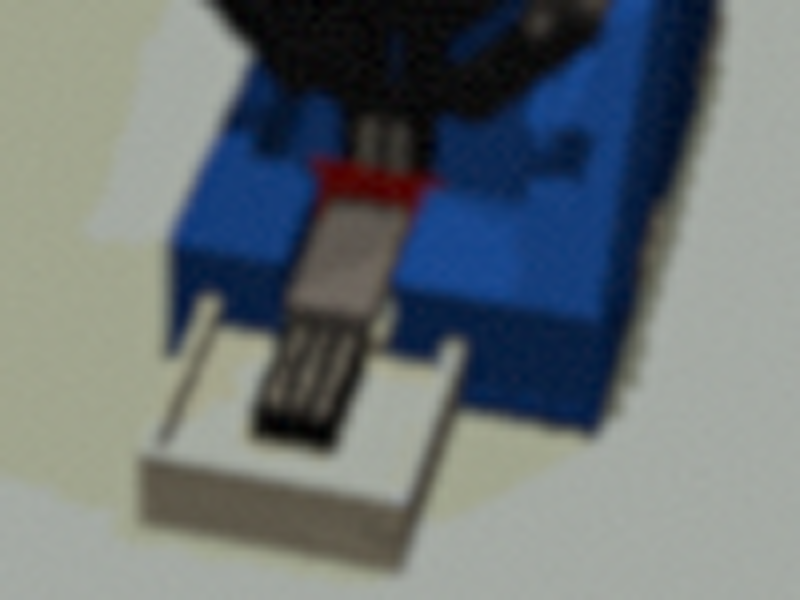

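Call:
carry_out --motion '[-0.8,0,0,0,0,-1.8,0,0,0,0,-3,0,0,0,0,-4.2,0,0,0,0,-5.4,0,0,0,0,-6.4,0,0,0,0,-6.6,0,2,0,0,-6.6,0,6,0,0,-6.6,0,11,0,0,-6.6,0,17,0,0,-6.6,0,22,0,0,-6.6,0,25,0,0]'

```text
t: 8.05
tcp_pos: [482.9, 41.2, 279.8]
ee_rot: [-0.0, 1.0, 0.001, 0.004]
wrist_force: [0.3, 0.2, -0.4]
opening: -0.1
finger_force: 0.0
```

```bash
python3 cart.py
python3 - <<'E'
from h import *
im=grab_frame('scene');save('s5.png',cv2.resize(im[190:340,250:450],(800,600),interpolation=2))
E
```

```text
8.05 [482.9  41.2 279.8] [ 0.27  0.18 -0.42]
top 0.7 [175. 197.] 865 [675. 299.  28.]
top 0.51 [512. 343.] 1175 [ 369. -440.   28.]
scene 0.44 [326. 291.] 195 [639.  36.  28.]
```

View pics/s5.png

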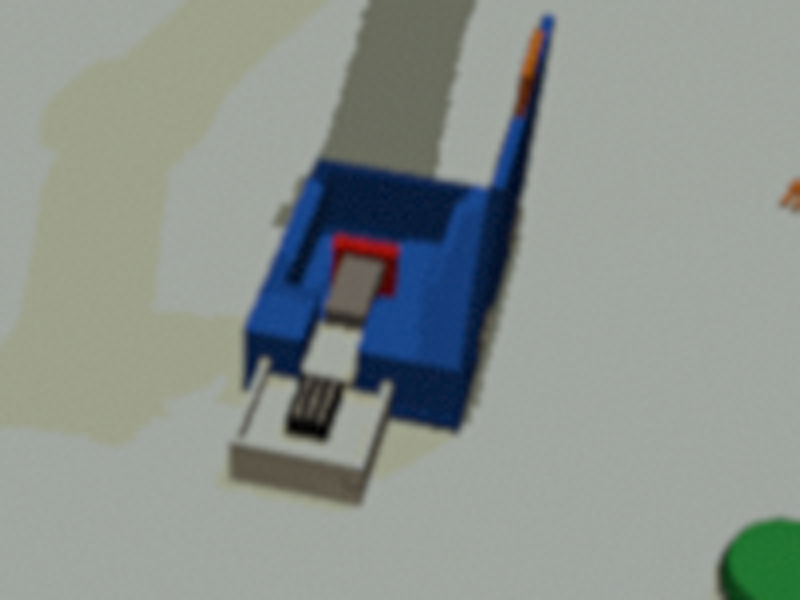

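Call:
carry_out --motion '[1,1,0,0,0.42,2,3,0,0,0.42,3.1,5,0,0,0.42,3.1,7,0,0,0.42,3.1,8.2,0,0,0.42,3.1,8.7,0,0,0.42,3.1,8.7,-2,0,0.42,3.1,8.7,-4,0,0.42,3.1,8.7,-6,0,0.42,3.1,8.7,-7.5,0,0.42,3.1,8.7,-8,0,0.42,3.1,8.7,-8,0,0.42]'

```text
t: 9.8
tcp_pos: [512.4, 127.7, 196.4]
ee_rot: [0.0, 1.0, -0.0, 0.0]
wrist_force: [-0.2, -0.7, 0.5]
opening: 35.6
finger_force: 0.0
```

```bash
cat > lid.py <<'E'
from h import *
from scipy.optimize import minimize_scalar
o=get_obs();print(o['t'],o['tcp_pos'].round(1),o['wrist_force'].round(2),round(o['opening'],1),o['finger_force'])
def orange(im):
    h=cv2.cvtColor(im,cv2.COLOR_RGB2HSV);return (h[...,0]>6)&(h[...,0]<20)&(h[...,1]>170)&(h[...,2]>60)
for n in ('top','scene'):
    im=grab_frame(n);c=get_calibration(n);m=orange(im)
    w=np.zeros_like(m)
    w[(slice(210,310),slice(220,330)) if n=='top' else (slice(180,290),slice(280,400))]=1
    m&=w.astype(bool);ys,xs=np.where(m)
    if len(xs)<8: print(n,'none',len(xs));continue
    q=np.array([xs.mean(),ys.mean()])
    def pt(a,r=146): return proj(c,[(524,120-r*np.cos(a),54+r*np.sin(a))])[0]
    A=np.arange(-.1,1.9,.01);D=[np.linalg.norm(pt(a)-q) for a in A];i=np.argmin(D)
    print(n,len(xs),q.round(1),(xs.min(),xs.max(),ys.min(),ys.max()),'theta',A[i].round(2),'err px',round(D[i],1))
E
python3 lid.py
```

```text
9.8 [512.4 127.7 196.4] [-0.23 -0.69  0.51] 35.6 0.0
top 14 [225.1 244.9] (np.int64(220), np.int64(231), np.int64(236), np.int64(258)) theta 1.79 err px 10.7
scene 34 [381.8 207.5] (np.int64(380), np.int64(384), np.int64(198), np.int64(216)) theta 1.65 err px 1.2
```

Call:
carry_out --motion '[0,-1.2,0,0,0.42,0,-2,0,0,0.42,0,-2.8,0,0,0.42,0,-3.6,-0.1,0,0.42,0,-4.4,-0.2,0,0.42,0,-5.2,-0.4,0,0.42,0,-6,-0.6,0,0.42,0,-6.8,-0.9,0,0.42,0,-7.6,-1.2,0,0.42,0,-8.3,-1.6,0,0.42,0,-9,-2,0,0.42,0,-9.5,-2.2,0,0.42]'

```text
t: 11.4
tcp_pos: [512.0, 32.3, 173.9]
ee_rot: [0.0, 1.0, -0.0, -0.0]
wrist_force: [-0.1, 0.3, 0.9]
opening: 35.7
finger_force: 0.2
```

```bash
python3 lid.py
```

```text
11.4 [512.   32.3 173.9] [-0.13  0.3   0.93] 35.7 0.18352253380726324
top 21 [279.7 249.7] (np.int64(244), np.int64(302), np.int64(227), np.int64(259)) theta 1.08 err px 7.9
scene 101 [343.6 209.8] (np.int64(339), np.int64(348), np.int64(201), np.int64(218)) theta 1.03 err px 1.9
```

Call:
carry_out --motion '[0,-0.5,-0.4,0,0.42,0,-1,-0.8,0,0.42,0,-1.6,-1.4,0,0.42,0,-2.1,-1.9,0,0.42,0,-2.1,-1.9,0,0.42,0,-2.1,-1.9,0,0.42]'

```text
t: 12.25
tcp_pos: [512.2, 12.0, 155.2]
ee_rot: [-0.0, 1.0, 0.0, -0.0]
wrist_force: [0.3, 0.1, -0.8]
opening: 35.9
finger_force: 0.0
```

```bash
python3 lid.py
```

```text
12.25 [512.2  12.  155.2] [ 0.29  0.13 -0.81] 35.9 0.0
top 13 [294.6 252.9] (np.int64(260), np.int64(317), np.int64(244), np.int64(262)) theta 0.85 err px 6.1
scene 111 [333.5 214.9] (np.int64(328), np.int64(338), np.int64(207), np.int64(223)) theta 0.82 err px 2.2
```

Call:
carry_out --motion '[0,-0.4,-0.5,0,0.42,0,-0.8,-1.1,0,0.42,0,-1.2,-1.7,0,0.42,0,-1.6,-2.3,0,0.42,0,-1.6,-2.3,0,0.42,0,-1.6,-2.3,0,0.42]'

```text
t: 13.1
tcp_pos: [512.3, -4.1, 132.3]
ee_rot: [-0.0, 1.0, 0.0, -0.0]
wrist_force: [0.1, -0.7, -0.9]
opening: 35.4
finger_force: 0.0
```

```bash
python3 lid.py
```

```text
13.1 [512.3  -4.1 132.3] [ 0.06 -0.7  -0.9 ] 35.4 0.0
top 9 [298.2 252.4] (np.int64(274), np.int64(327), np.int64(245), np.int64(262)) theta 0.79 err px 7.1
scene 122 [325.1 221.6] (np.int64(319), np.int64(330), np.int64(214), np.int64(229)) theta 0.61 err px 2.3
```

Call:
carry_out --motion '[0,0,0,0,0.5,0,0,0,0,0.58,0,0,0,0,0.58,0,0,0,0,0.58]'

```text
t: 13.7
tcp_pos: [512.2, -4.2, 132.3]
ee_rot: [-0.0, 1.0, -0.0, 0.0]
wrist_force: [-0.3, 0.4, 0.6]
opening: 49.3
finger_force: 0.0
```

```bash
python3 lid.py
```

```text
13.7 [512.2  -4.2 132.3] [-0.25  0.44  0.6 ] 49.3 0.0
top 17 [299.2 251.9] (np.int64(273), np.int64(327), np.int64(242), np.int64(263)) theta 0.77 err px 7.8
scene 126 [325.3 221.5] (np.int64(319), np.int64(332), np.int64(214), np.int64(229)) theta 0.61 err px 2.4
```

Call:
carry_out --motion '[0,0.1,-0.8,0,0.58,0,0.2,-1.3,0,0.58,0,0.2,-1.7,0,0.58,0,0.2,-2.1,0,0.58,0,0.2,-2.4,0,0.58,0,0.2,-2.7,0,0.58,0,0,-3,0,0.58,0,-0.3,-3.3,0,0.58,0,-0.5,-3.6,0,0.58,0,-0.5,-3.6,0,0.58]'

```text
t: 15.05
tcp_pos: [512.0, -9.6, 96.0]
ee_rot: [0.0, 1.0, -0.0, -0.0]
wrist_force: [1.0, -0.4, 0.7]
opening: 49.5
finger_force: 0.0
```

```bash
python3 lid.py
```

```text
15.05 [512.   -9.6  96. ] [ 0.96 -0.4   0.72] 49.5 0.0
top none 5
scene 123 [318.2 231.3] (np.int64(312), np.int64(325), np.int64(225), np.int64(238)) theta 0.35 err px 2.4
```

Call:
carry_out --motion '[0,-0.1,-0.3,0,0.58,0,-0.2,-0.6,0,0.58,0,-0.4,-0.9,0,0.58,0,-0.5,-1.1,0,0.58,0,-0.5,-1.1,0,0.58,0,-0.5,-1.1,0,0.58]'

```text
t: 15.9
tcp_pos: [512.2, -14.1, 85.3]
ee_rot: [-0.0, 1.0, 0.0, 0.0]
wrist_force: [-0.1, 0.1, 0.4]
opening: 49.8
finger_force: 0.0
```

```bash
python3 lid.py
```

```text
15.9 [512.2 -14.1  85.3] [-0.11  0.05  0.43] 49.8 0.0
top none 3
scene 120 [314.7 240.5] (np.int64(308), np.int64(321), np.int64(234), np.int64(246)) theta 0.13 err px 2.0
```

```bash
python3 lid.py
python3 - <<'E'
from h import *
c=get_calibration('scene')
for a in (0,.1,.2,.3): print(a,proj(c,[(524,120-146*np.cos(a),54+146*np.sin(a))]).round(1))
a=grab_frame('scene')[200:320,270:370];b=grab_frame('wrist')
im=np.hstack([cv2.resize(a,(400,480),interpolation=2),cv2.resize(b,(400,300),interpolation=3).repeat(1,0) if 0 else cv2.copyMakeBorder(cv2.resize(b,(400,300)),0,180,0,0,cv2.BORDER_CONSTANT)])
save('f.png',im)
E
```

```text
16.0 [512.3 -14.1  85.4] [0.5  0.92 0.25] 49.6 0.0
top none 5
scene 122 [314.2 242.9] (np.int64(307), np.int64(321), np.int64(237), np.int64(249)) theta 0.07 err px 1.7
0 [[312.3 246.1]]
0.1 [[312.6 241.4]]
0.2 [[313.5 236.8]]
0.3 [[315.1 232.3]]
```

View pics/f.png

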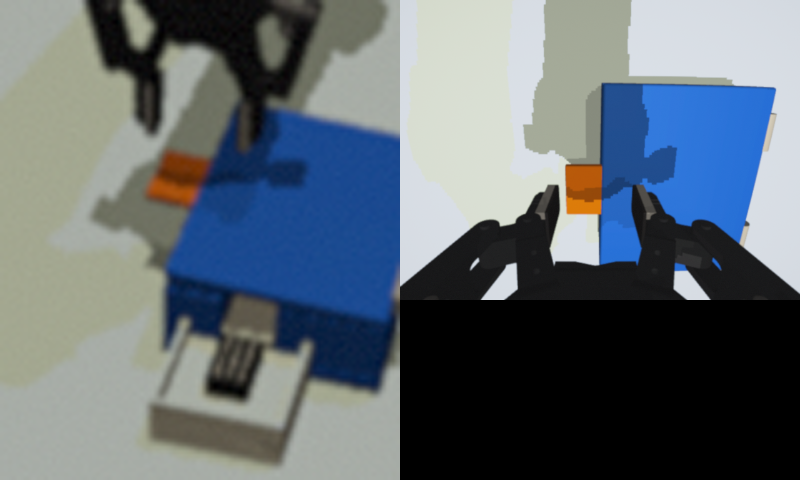

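The picture shows the lid nearly or fully shut (tab at scene pixel ~314,243) with the fingers above it, after slowly sinking on its own.

```bash
python3 lid.py;python3 lid.py
```

```text
16.2 [512.3 -14.1  85.4] [ 0.32 -0.23  0.2 ] 49.6 0.0
top none 1
scene 119 [313.8 246.9] (np.int64(307), np.int64(320), np.int64(241), np.int64(253)) theta -0.02 err px 1.5
16.3 [512.2 -14.2  85.3] [-0.3  -0.    0.52] 49.3 0.0
top none 4
scene 118 [313.7 246.9] (np.int64(307), np.int64(320), np.int64(241), np.int64(253)) theta -0.02 err px 1.4
```

Call:
carry_out --motion '[0,0,1,0,0,0.5,1,1.5,0,0,1,2,1.5,0,0,1,2,1,0,0,1,2,0,0,0,1,2,-1,0,0,1,2,-1.7,0,0,1,2,-2,0,0,1,2,-2.2,0,0,1,2,-2.2,0,0]'

```text
t: 17.65
tcp_pos: [522.3, 5.8, 63.3]
ee_rot: [0.0, 1.0, -0.0, 0.0]
wrist_force: [0.3, 0.4, -0.0]
opening: -0.0
finger_force: 0.0
```

Call:
carry_out --motion '[0,0,-0.1,0,0,0,0,-0.2,0,0,0,0,-0.3,0,0,0,0,-0.4,0,0,0,0,-0.4,0,0]'

```text
t: 18.27
tcp_pos: [522.1, 5.9, 59.2]
ee_rot: [-0.0, 1.0, -0.0, -0.0]
wrist_force: [0.4, 0.2, -0.5]
opening: -0.2
finger_force: 0.0
```

Call:
carry_out --motion '[0,0,1,0,0,0,0,3,0,0,0,0,7,0,0,0,0,11,0,0,0,0,13,0,0,0,0,13,0,0,0,0,13,0,0]'

```text
t: 19.15
tcp_pos: [521.5, 5.9, 188.7]
ee_rot: [-0.0, 1.0, -0.0, -0.001]
wrist_force: [-0.7, -0.3, -0.1]
opening: 0.1
finger_force: 0.0
```

```bash
python3 lid.py; python3 cart.py; python3 -c "
from station import *
print(sign_off())"
```

```text
19.15 [521.5   5.9 188.7] [-0.74 -0.31 -0.15] 0.1 0.0
top 97 [316.4 260.8] (np.int64(262), np.int64(326), np.int64(217), np.int64(276)) theta 0.33 err px 2.5
scene 117 [313.8 247. ] (np.int64(307), np.int64(320), np.int64(242), np.int64(253)) theta -0.02 err px 1.6
19.25 [521.3   5.8 188.1] [-0.36 -0.36 -0.3 ]
scene 0.25 [340. 266.] 4446 [550.  49.  28.]
the job is handed in; nothing more can be done
None
```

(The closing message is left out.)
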